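# Pump the bench clamp shut on a glued pine box and keep it gripped

### The arm

A 6-joint arm with a two-finger parallel gripper is mounted at the origin on the work surface. World frame = base frame: x ahead of the robot, y to its left, z up, the work surface at z = 0. Lengths are in mm, angles in degrees, forces in N, time in s.
With the tool pointing down it reaches from about 300 to 850 mm from the base axis. Payload 4.2 kg.
Tool frame: the origin (TCP) lies midway between the tips of the shut fingers; the grasp point (between the pads) lies 19 mm behind it (env.grasp_offset is the distance from the TCP to the grasp point, in mm); z points along the fingers, y is the line along which they close (so a half turn about z gives the same grasp; the last joint's range is limited). The gripper opens to 91 mm and grips with 3 to 60 N. Pads are 32 mm wide; open, the fingers measure 118 mm over their backs; the gripper's body (76 mm by 178 mm) begins 60 mm behind the grasp point.
Start: joints at [-74.599, 18.312, 89.639, -0, 72.044, -1.146], TCP at [163.764, -551.203, 213.976] pointing down, gripper open.
Joint ranges: [-177.97, 177.97], [-48.28, 115.42], [12.27, 149.76], [-77.06, 257.06], [2.81, 150.46], [-146.56, 146.56]. Speed limits (degrees/s): [147.25, 147.25, 180, 180, 180, 180].

### API

Orientations are given as [roll, pitch, yaw] about the fixed x, y, z axes, in that order (R = Rz(yaw) Ry(pitch) Rx(roll)).
In Python, from workcell import env, optics gives the robot as it stands. The module is installed in compiled form; this text tells all that it offers.
- The arm moves only by the tool send_rows, never from a script. Its argument "targets" is a list that holds one entry, the list of rows, each a list of 7 numbers: the turn, a rotation vector about the world's x, y, z scaled (see below), then the shift along the world's x, y, z scaled (see below), then the closure, from -1 (fully open) to 1 (shut). In form: [[[rx, ry, rz, x, y, z, gripper], ...]]. A call has 1 to 12 rows; each row shifts and turns the commanded pose from where the row before left it; what a row does not reach is not made up. The controller multiplies each number of a shift by 0.2 m and each number of a turn by pi/2 rad. A row lasts 1/10 s, in which the tool goes at most 50 mm and 8.59 degrees, less where a joint would pass 70% of its speed; a pose out of reach is approached as far as the arm can. A call with a number of a shift or a turn outside -1 to 1 is refused whole. A call with a gripper value outside its range is refused whole. The fingers move at their own pace and stop on an object; "grip_force" is the grip in N (left out, the last holds). Time passes only in rows, so rows that do not move let the fingers close. It gives the time, the measured TCP pose, the force, the opening and the grip force at its end, in the units of the state.
- env.state(): the state, without advancing time (a new reading comes with each control period).
- optics.grab_frame(name): name is "scene" or "top" or "wrist"; returns (picture, depth): 384x512x3 uint8, red, green, blue; 384x512 float32, mm along the optical axis (not along the pixel's ray), 0 where there is no reading.
- optics.camera_info(name): a dict with "camera_matrix" (3x3 intrinsics, pixels), "k1" (the pictures are not rectified: a ray, as slopes to the right and down, at radius r is drawn at 1 + k1 r^2 times it, then the intrinsics apply), "R" (3x3) and "t" (3): a world point X has camera coordinates R X + t; the wrist camera has in their place "mount" (4x4, takes a point from camera to tool coordinates, whose origin is the TCP and whose axes are the flange's). Camera axes: x right, y down, z forward; pixel columns grow to the right and rows downward; lengths in mm; the calibration is good to about 2 mm. A picture is of the moment at which its call begins: read the wrist's pose just before it. camera_info takes no time and is no camera call.
- env.job_done(): hands the job in; it is judged then, once.
Trained networks look in the newest picture that a camera, given by its name, has taken for a name from the list of things; names that differ only in an ending like _2 or _b are one class to them, and where a whole thing is asked for, a point or a joint stands for the part that bears it (a point fixed in the world has none). Each returns a list of dicts, best first, with "conf" (0 to 1); they miss things now and then, are a little off and sometimes report something else, mostly with a low value. They report only what shows in the picture. A call takes as long as a camera call. They do not tell look-alikes from the thing itself.
- optics.silhouettes(camera, name): "mask" (384x512 bool, what is visible of it) and "at" ([column, row] in pixels, amid what is visible of it).
- optics.place_of(camera, name): "at" ([column, row] in pixels: a listed point, or the origin of a listed thing).
The state is a dict: "time_s": time; "qpos": joint angles; "qvel": joint speeds; "effort": joint torques, N m; "ee_pos": TCP position; "ee_rot": TCP orientation; "force": force on the tool from outside, world axes, zero at the start; "torque": the same for the moment, N m; "gripper_width": finger opening in mm; "gripper_force": force on a finger pad.
Only numpy, scipy, OpenCV 4.12 (cv2) and the standard library are available. Lean on these libraries where they do the work, as an engineer would, in place of code of your own. Each camera call takes 0.05 s, during which the arm holds its last target. There are 200 camera calls.

### The job

The little pine box on the clamping board has just been glued up: pump the trigger of the bench clamp (squeeze it to the handle, let it spring back, squeeze again) until the jaw has pushed the box squarely against the wooden fence and grips it. Finish while still holding the trigger squeezed with a firm but gentle grip, so that the box stays under pressure, and never press so hard that its thin walls are crushed. Move the jaw by the trigger only, do not touch the box, and leave everything else on the bench where it is.

Things in the scene. Friction and masses are not known exactly. Their poses are not given: they have to be found in the camera images.
- clamp: Bench clamp on a fixed plywood board 430 x 200 x 18 mm. Origin: on the work surface below the handle's back face. Own z up, own x = the way the jaw advances (to the fence), own y across. Board: own x -135 to 295 mm. Middle: body with two black cheeks (x -52 to 28 mm, 42 mm wide, top z = 130 mm); above them only the fixed handle (in front, fence side) and the trigger (behind it).
- handle_back (a point): On the fixed upright black handle: middle of its back face (it looks to the trigger) at the height to grip, 180 mm above the work surface. Axes as the clamp. The handle reaches 18 mm ahead (own x 0 to 18 mm), is 26 mm wide, ends at 212 mm. It stands still, only the trigger moves; a gripper whose other finger is not on the handle may push the trigger with up to 8 N more than the set grip.
- trigger_blade: Steel trigger, an upright blade behind the handle, 10 mm thick, 26 wide across, 132 to 212 mm above the work surface. Origin: its middle at 180 mm. Same axes as the clamp. It slides straight forward to the handle: released at clamp x = -31 mm (outer back face -36), fully squeezed at -9 (outer face -14, gap to the handle 4). Blade's outer face to handle's outer face: 54 mm released, 32 mm squeezed.
- trigger (a joint): Travel of the trigger (m): 0 released, grows as it is squeezed forward to the handle, hard stop at 0.022. A return spring pushes it back with 3 to 4 N. A pawl takes the bar along one to one; let go, it springs back over the pins (pitch 13 mm) while the bar stays. A full stroke and full return brings 13 mm (the first up to 24); strokes under 0.018 may bring nothing. 2 to 6 strokes are needed.
- bar: Steel bar with cross pins and the jaw post at its front, slides along own x (axes as the clamp). Origin = the clamp's origin moved forward by the bar's travel (0 to 75 mm; starts 0 to 16). Moved by the trigger only. There is no lock: a brake of 4 N keeps the bar when the trigger is let go, but greater pressure is lost, so pressure lasts only while the trigger is kept squeezed.
- pad: Rubber-faced jaw pad 46 mm wide, 40 high, on a spring of 6 N/mm (10 mm travel) on the bar. Origin: centre of its front face, 48 mm above the work surface, 75 mm ahead of the bar's origin when free. With the box against the fence, pressure = push on the trigger minus about 7.5 N: 20 N gives 12.5. At the trigger's hard stop with too little pressure, pump again.
- pine_box: Loose open pine box, 70 mm along the clamp's x, 90 across, 60 high, walls 6 mm, 0.15 to 0.3 kg, standing on the board between pad and fence, a little skew and a few mm short of the fence. Origin: centre of its underside, 18 mm above the work surface; own z up, own x along the clamp's x when square. 6 to 25 N from the pad hold it well; above 30 N is too much, 36 N crushes it.
- fence: Fixed wooden fence on the board, 110 mm wide, 50 high. Origin: on the board's top, middle of the face that looks to the jaw; own x points away from the jaw. The pad meets the box held against it when its face is 70 mm from this face.
- sanding_block: Cork block 60 x 34 x 28 mm on the board beside the bar; leave alone.
- offcut: Wooden offcut 75 x 30 x 20 mm on the board on the other side of the bar; leave alone.
- glue_bottle: White glue bottle, 56 mm thick, 160 mm tall, beyond the board; leave alone.
- mallet: Wooden mallet lying on the bench, 340 mm long, head 110 x 70 x 60 mm; leave alone.
- screwdriver: Screwdriver lying on the bench; leave alone.
- block_plane: Small metal block plane, 160 x 50 x 50 mm, lying on the bench; leave alone.
- try_square: Try square with wooden stock and steel blade, 155 x 110 mm, lying on the bench; leave alone.
- dowel_cup: Empty steel cup, 70 mm wide, 80 mm tall, on the bench; leave alone.
Not all that is in view belongs to the job. What is shaped like the pine_box but purple is not meant.

How it is judged (in metres and radians):
On the way, in this order (a step that is already met when the one before it is completed fails the run):
1. the trigger has been squeezed for a first stroke (value of joint trigger above 0.014 m), for 0.05 s.
2. the trigger has been let back for the next stroke (value of joint trigger below 0.009 m), for 0.05 s.
3. the jaw presses the box against the fence (contact force between pad and pine_box above 5 N and contact force between pine_box and fence above 4 N), for 0.2 s.
At the end, for the whole second after the job is handed in: The robot still pushes the trigger (more than 5 N on the blade, trigger more than 2 mm in); the pad presses the box with 5 to 30 N and the box presses the fence with more than 4 N; the box stands upright (within 0.06 rad), square to the fence (within 0.04 rad) and still (all of step 3 and contact force between pad and pine_box below 30 N and contact force between any of the fingers, the arm and trigger_blade above 5 N and value of joint trigger above 0.002 m and angle between the x axis of pine_box and the x axis of fence, either way round below 0.04 rad and angle between pine_box's own z axis and vertical below 0.06 rad and linear speed of pine_box below 0.01 m/s); the arm keeps its last pose, push and grip.
It fails at once if the box is crushed: the pad presses it with more than 36 N (contact force between pad and pine_box above 36 N).
It fails at once if the robot touches the box, or the bar or jaw pad, instead of working the trigger (contact force between any of the fingers, the arm and pine_box above 1 N or contact force between any of the fingers, the arm and bar above 1 N or contact force between any of the fingers, the arm and pad above 1 N).
It fails at once if another thing on the bench is moved by more than 15 mm (distance of any of sanding_block, offcut, glue_bottle, mallet, screwdriver, block_plane, try_square, dowel_cup from where it was at the start of the episode above 0.015 m).
It also fails if it takes over 51 s, if anything falls off the work surface, if the arm or the gripper's body presses on something with over 40 N, if the wrist force passes 120 N, or if a joint passes its speed limit or range.

## Working session

There is one attempt and no reset: what is moved stays moved. The work goes in short steps, Python scripts to look and compute and a tool call to move; the robot and the scene stay as the last step left them, time stands still between calls to the robot, and variables do not carry over. Pictures are saved under pics/ and viewed, at most 10 in all, crops included, and the job is handed in when it is done.

Besides the shell and the picture viewer there is one more tool, called after "Request:" in YAML: its name, and indented under it one key for each argument. send_rows: Moves the arm, as the interface text tells. Its arguments: {"type":"object","properties":{"targets":{"type":"array"},"grip_force":{"type":"number"}},"required":["targets"]}

```bash
mkdir -p pics; cat > h.py <<'E'
import numpy as np, cv2
from workcell import env, optics
from scipy.spatial.transform import Rotation as Ro
def cam(n, s=None):
    c=optics.camera_info(n)
    if 'R' in c: return np.array(c['camera_matrix']),c['k1'],np.array(c['R']),np.array(c['t'])
    M=np.array(c['mount']); T=np.eye(4); T[:3,:3]=Ro.from_euler('xyz',s['ee_rot'],degrees=True).as_matrix(); T[:3,3]=s['ee_pos']
    W=np.linalg.inv(T@M); return np.array(c['camera_matrix']),c['k1'],W[:3,:3],W[:3,3]
def ray(c,px):
    K,k1,R,t=c
    p=cv2.undistortPoints(np.array([[px]],float),K,np.array([k1,0,0,0.]))[0,0]
    return -R.T@t, R.T@np.array([p[0],p[1],1])
def at_z(c,px,z):
    o,d=ray(c,px); return o+d*(z-o[2])/d[2]
def at_d(c,px,dep):
    o,d=ray(c,px); return o+d*dep
def save(n,img): cv2.imwrite('pics/'+n+'.png',img[:,:,::-1])
E
python3 - <<'E'
from h import *
s=env.state(); print(s)
Z={'handle_back':180,'trigger_blade':180,'pine_box':18,'fence':18,'pad':48,'clamp':0}
ims=[]
for n in ('scene','top'):
    im,d=optics.grab_frame(n); ims.append(im); c=cam(n); np.save('d_'+n,d)
    for k,z in Z.items():
        for r in optics.place_of(n,k)[:3]: print(n,k,np.round(r['at']),round(r['conf'],2),np.round(at_z(c,r['at'],z)))
for n,i in zip(('scene','top'),ims): save(n,i)
print(env.grasp_offset)
E
```

```text
{'time_s': 0.0, 'qpos': array([-7.45980817e+01,  1.83513620e+01,  8.97060770e+01, -9.81477980e-04,
        7.20425574e+01, -1.14481849e+00]), 'qvel': array([-0.13908117,  0.09809936,  0.03102894,  0.07451486,  0.02708713,
        0.04301044]), 'effort': array([-2.79866465e-03, -4.12465131e+01, -2.31976640e+01,  7.24805100e-02,
        4.57319536e-02, -1.46857628e-04]), 'ee_pos': array([ 163.63263074, -550.70735053,  213.12529805]), 'ee_rot': array([-1.79900005e+02, -1.06492832e-03,  1.65470393e+01]), 'force': array([ 0.06701919, -0.83768583, -0.41361169]), 'torque': array([ 0.03313168, -0.00332151, -0.00859085]), 'gripper_force': 0.0, 'gripper_width': 91.23002558203716}
scene handle_back [343. 210.] 0.67 [803.  81. 180.]
scene handle_back [268. 154.] 0.6 [527.  91. 180.]
scene handle_back [244. 183.] 0.41 [556. -33. 180.]
scene trigger_blade [276. 146.] 0.46 [520. 132. 180.]
scene pine_box [159. 267.] 0.88 [ 504. -321.   18.]
scene pine_box [242. 226.] 0.78 [571. -65.  18.]
scene fence [231. 231.] 0.56 [ 561. -100.   18.]
scene pad [256. 203.] 0.56 [555.  10.  48.]
scene pad [266. 196.] 0.42 [559.  54.  48.]
scene clamp [267. 194.] 0.96 [532.  87.   0.]
top handle_back [229. 205.] 0.58 [541.  97. 180.]
top trigger_blade [223. 208.] 0.37 [531. 117. 180.]
top pine_box [274. 205.] 0.88 [545. -58.  18.]
top pine_box [345. 215.] 0.85 [ 503. -318.   18.]
top pine_box [378. 240.] 0.58 [ 410. -443.   18.]
top fence [287. 200.] 0.71 [ 563. -105.   18.]
top pad [256. 205.] 0.55 [543.   8.  48.]
top clamp [236. 208.] 0.69 [533.  82.   0.]
18.8
```

View pics/scene.png

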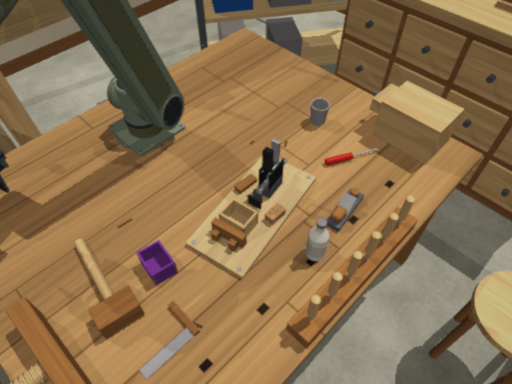

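View pics/top.png

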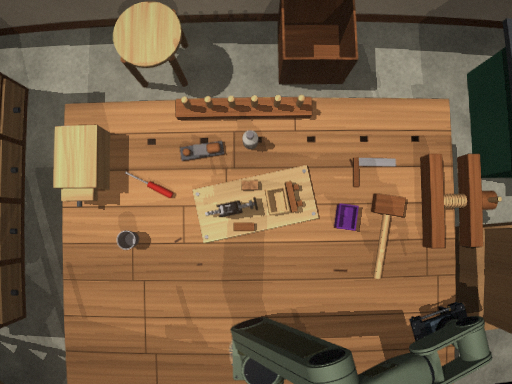

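The scene picture shows the clamp upright at about (268,170), with the pine box at (240,213) between the pad and the fence at (229,232). The top picture shows the clamp at (236,208), the pine box at (276,202) and the fence at (292,196).

Look-alikes for the pine box are the purple box (top 347,217; scene 158,262), which is excluded by its colour, and the detection at (378,240), which is the mallet. For the trigger and handle pair, the only uprights are on the clamp body.

```bash
python3 - <<'E'
from h import *
c=cam('top'); P=[at_z(c,p,18) for p in [(193,190),(307,167),(319,217),(205,242)]]
print(np.round(P)); 
for a,b in((0,1),(3,2)): v=P[b]-P[a]; print(np.hypot(*v[:2]),np.degrees(np.arctan2(v[1],v[0])))
m=sum(P)/4; ang=np.mean([np.arctan2(*(P[b]-P[a])[[1,0]]) for a,b in((0,1),(3,2))]); u=np.array([np.cos(ang),np.sin(ang)])
print('clamp origin',m[:2]-80*u,'ang',np.degrees(ang))
d=np.load('d_top.npy'); im=cv2.imread('pics/top.png')
H=[]
for r in range(185,235):
  for q in range(195,262):
    p=at_d(c,(q,r),d[r,q])
    if 195<p[2]<225: H.append(((p[:2]-m[:2]+80*u)@u,(p[:2]-m[:2]+80*u)@[-u[1],u[0]],p[2],q,r))
print(np.round(H))
cv2.imwrite('pics/crop.png',cv2.resize(im[160:250,185:325],None,fx=5,fy=5,interpolation=cv2.INTER_CUBIC))
E
```

```text
[[ 602.  238.   18.]
 [ 682. -182.   18.]
 [ 498. -222.   18.]
 [ 411.  196.   18.]]
427.48734480200125 -79.23317057151847
426.800691791354 -78.31594106456741
clamp origin [532.50159506  86.02752925] ang -78.77455581804294
[[ 13.  18. 209. 235. 201.]
 [  6.  16. 207. 233. 202.]
 [ 10.  15. 211. 234. 202.]
 [ 13.  15. 208. 235. 202.]
 [ 16.  14. 202. 236. 202.]
 [ -1.  14. 210. 231. 203.]
 [  3.  13. 211. 232. 203.]
 [  6.  13. 213. 233. 203.]
 [  9.  12. 217. 234. 203.]
 [ 12.  12. 208. 235. 203.]
 [ 15.  11. 213. 236. 203.]
 [ -1.  11. 209. 231. 204.]
 [  2.  10. 214. 232. 204.]
 [  5.  10. 211. 233. 204.]
 [  8.   9. 217. 234. 204.]
 [ 11.   8. 206. 235. 204.]
 [ 15.   8. 214. 236. 204.]
 [-37.  15. 204. 220. 205.]
 [-34.  15. 209. 221. 205.]
 [-30.  14. 214. 222. 205.]
 [ -2.   8. 210. 231. 205.]
 [  1.   7. 213. 232. 205.]
 [  4.   6. 211. 233. 205.]
 [  8.   6. 209. 234. 205.]
 [ 11.   5. 212. 235. 205.]
 [ 14.   4. 213. 236. 205.]
 [-37.  12. 211. 220. 206.]
 [-34.  11. 216. 221. 206.]
 [-31.  11. 213. 222. 206.]
 [ -3.   5. 211. 231. 206.]
 [  1.   4. 212. 232. 206.]
 [  4.   
[... 551 characters left out ...]
 [  5.  -4. 206. 234. 208.]
 [  9.  -4. 210. 235. 208.]
 [ 12.  -5. 211. 236. 208.]
 [ 15.  -6. 210. 237. 208.]
 [-40.   3. 208. 220. 209.]
 [-36.   2. 213. 221. 209.]
 [-33.   1. 211. 222. 209.]
 [-30.   0. 213. 223. 209.]
 [ -1.  -6. 215. 232. 209.]
 [  2.  -6. 210. 233. 209.]
 [  5.  -7. 210. 234. 209.]
 [ 11.  -8. 207. 236. 209.]
 [ 14.  -9. 204. 237. 209.]
 [-37.  -1. 213. 221. 210.]
 [-34.  -2. 211. 222. 210.]
 [-31.  -3. 208. 223. 210.]
 [ -2.  -9. 209. 232. 210.]
 [  1. -10. 217. 233. 210.]
 [  4. -10. 195. 234. 210.]
 [-38.  -5. 208. 221. 211.]
 [-34.  -5. 214. 222. 211.]
 [-31.  -6. 211. 223. 211.]
 [-38.  -8. 215. 221. 212.]
 [-35.  -9. 215. 222. 212.]
 [-32.  -9. 217. 223. 212.]]
```

View pics/crop.png

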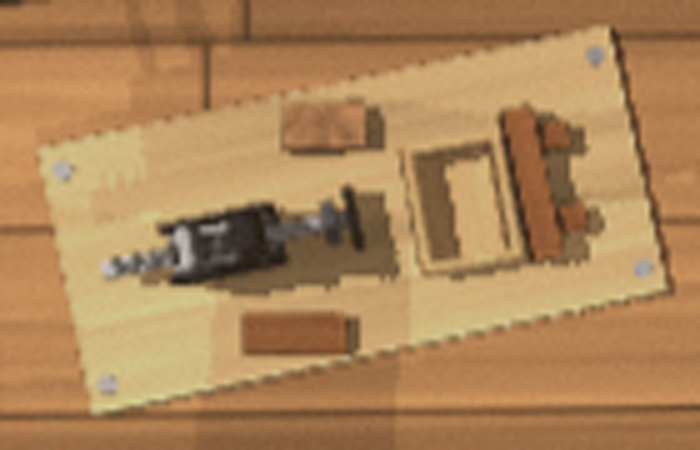

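The crop shows the clamp body at its left-centre, the pine box (crop 465,205) a little skew, and the fence (535,185). The cork block is at (322,125) and the offcut at (297,333). The depth data put the handle at clamp x of about -1 to 17 and the trigger at about -36, which matches the description.

Request:
send_rows:
  targets:
    - [[0,0,-0.03,0.11,0.1875,0.06,-1],[0,0,-0.03,0.11,0.1875,0.06,-1],[0,0,0,0.11,0.1875,0.06,-1],[0,0,0,0.11,0.1875,0.06,-1],[0,0,0,0.11,0.1875,0.06,-1],[0,0,0,0.11,0.1875,0.06,-1],[0,0,0,0.11,0.1875,0.06,-1],[0,0,0,0.11,0.1875,0.06,-1],[0,0,0,0.11,0.1875,0.06,-1],[0,0,0,0.11,0.1875,0.06,-1],[0,0,0,0.11,0.1875,0,-1],[0,0,0,0.11,0.1875,0,-1]]
  grip_force: 20

```text
time_s: 1.9
ee_pos: [428.5, -99.6, 334.7]
ee_rot: [179.9, -0.1, 11.2]
force: [0.0, -0.9, -1.0]
gripper_width: 91.0
gripper_force: 0.0
```

Request:
send_rows:
  targets:
    - [[0,0,0,0.11,0.1875,0,-1],[0,0,0,0.11,0.1875,0,-1],[0,0,0,0.11,0.1875,0,-1],[0,0,0,0.11,0.1875,0,-1],[0,0,0,0.11,0.1875,0,-1],[0,0,0,0,0,0,-1],[0,0,0,0,0,0,-1],[0,0,0,0,0,0,-1]]

```text
time_s: 2.7
ee_pos: [537.3, 85.6, 334.1]
ee_rot: [180.0, 0.0, 11.1]
force: [0.8, -0.0, -0.4]
gripper_width: 91.7
gripper_force: 0.0
```

```bash
python3 - <<'E'
from h import *
s=env.state(); print(s['time_s'],s['ee_pos'],s['ee_rot'],s['force'])
im,d=optics.grab_frame('wrist'); save('w1',im); c=cam('wrist',s)
a=np.radians(-78.8);u=np.array([np.cos(a),np.sin(a)]);v=np.array([-u[1],u[0]]);o=np.array([535.3,87.6])
H=[]
for r in range(0,384,2):
  for q in range(0,512,2):
    if d[r,q]>0:
      p=at_d(c,(q,r),d[r,q])
      if 200<p[2]<222: H.append((p[0],p[1],p[2],(p[:2]-o)@u,(p[:2]-o)@v))
H=np.array(H); H=H[(abs(H[:,3])<60)&(abs(H[:,4])<40)] if len(H) else H
for n,m in(('trig',H[:,3]<-18),('hand',H[:,3]>=-18)):
  G=H[m]; print(n,len(G),np.percentile(G,[3,50,97],axis=0).round(1))
for k in('handle_back','trigger_blade'):
  for r in optics.place_of('wrist',k)[:2]: p=at_z(c,r['at'],180); print(k,r['at'],r['conf'],p,(p[:2]-o)@u,(p[:2]-o)@v)
E
```

```text
2.7 [537.29932154  85.55448593 334.06981861] [1.79969077e+02 2.11777227e-02 1.11130562e+01] [ 0.75077618 -0.00931431 -0.41094909]
trig 55 [[519.9 114.8 200.7 -37.2  -8.6]
 [532.  119.9 210.8 -32.4   3.3]
 [543.  125.6 212.4 -28.4  14.5]]
hand 92 [[ 5.270e+02  7.090e+01  2.061e+02 -5.000e-01 -9.400e+00]
 [ 5.397e+02  8.030e+01  2.107e+02  8.700e+00  3.000e+00]
 [ 5.520e+02  8.960e+01  2.125e+02  1.580e+01  1.470e+01]]
handle_back [295.0, 119.0] 0.64 [613.26037759  53.71025125 180.        ] 48.38690710983903 69.89308094684795
handle_back [252.3, 175.2] 0.61 [536.31004253  90.6357319  180.        ] -2.7817319029885796 1.5804498401236562
trigger_blade [301.0, 157.0] 0.72 [570.36579873  36.08420257 180.        ] 57.3456697355458 24.39183855134427
trigger_blade [229.2, 173.1] 0.67 [533.42611258 119.49715348 180.        ] -31.653650455865872 4.357323383177857
```

View pics/w1.png

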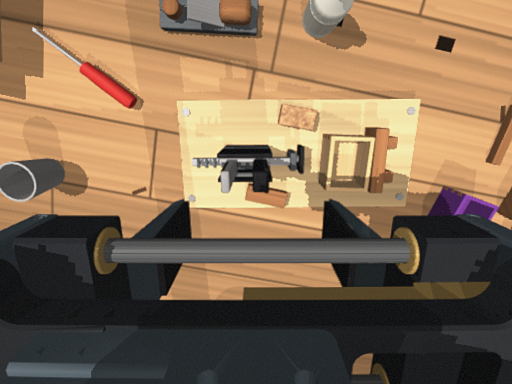

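The wrist picture shows the clamp from above: trigger top at about (227,177), handle at (261,177), pine box at (347,160). Measured clamp origin is about (538, 88), so the tool is already centred at clamp x of about 2. I'll lower it and make the first stroke.

Request:
send_rows:
  targets:
    - [[0,0,0,0.005,0,-0.172,-1],[0,0,0,0,0,-0.172,-1],[0,0,0,0,0,-0.172,-1],[0,0,0,0,0,-0.172,-1],[0,0,0,0,0,-0.172,-1],[0,0,0,0,0,0,-1],[0,0,0,0,0,0,-0.8],[0,0,0,0,0,0,-0.7]]
  grip_force: 20

```text
time_s: 3.65
ee_pos: [540.0, 86.5, 164.2]
ee_rot: [-180.0, -0.2, 11.1]
force: [-0.2, 2.6, -1.5]
gripper_width: 79.4
gripper_force: 1.1
```

Request:
send_rows:
  targets:
    - [[0,0,0,0,0,0,-0.6],[0,0,0,0,0,0,-0.5],[0,0,0,0,0,0,-0.4],[0,0,0,0,0,0,-0.3],[0,0,0,0,0,0,-0.2],[0,0,0,0,0,0,-0.1],[0,0,0,0,0,0,0],[0,0,0,0,0,0,0.1],[0,0,0,0,0,0,0.2],[0,0,0,0,0,0,0.3],[0,0,0,0,0,0,0.4],[0,0,0,0,0,0,0.4]]

```text
time_s: 4.85
ee_pos: [539.3, 88.7, 163.1]
ee_rot: [-179.8, -0.2, 11.2]
force: [-1.6, 9.7, 4.7]
gripper_width: 31.6
gripper_force: 20.0
```

Request:
send_rows:
  targets:
    - [[0,0,0,0,0,0,0.4],[0,0,0,0,0,0,0.4],[0,0,0,0,0,0,0.4]]

```text
time_s: 5.15
ee_pos: [539.3, 88.7, 163.1]
ee_rot: [-179.8, -0.2, 11.2]
force: [-1.1, 8.4, 4.2]
gripper_width: 31.4
gripper_force: 20.0
```

```bash
cat >> h.py <<'E'
def look():
    s=env.state(); print(s['time_s'],s['ee_pos'].round(1),s['force'].round(1),s['gripper_width'],s['gripper_force'])
    for n in('scene','top'):
        im,d=optics.grab_frame(n); save(n+'%d'%(s['time_s']*100),im); c=cam(n)
        for k,z in(('pad',48),('trigger_blade',180),('pine_box',18)):
            for r in optics.place_of(n,k)[:2]:
                p=at_z(c,r['at'],z); a=np.radians(-78.8);u=np.array([np.cos(a),np.sin(a)]);o=np.array([538.2,88.3]);e=p[:2]-o
                print(n,k,np.round(r['at']),round(r['conf'],2),'clamp xy',round(e@u),round(e@[-u[1],u[0]]))
E
python3 -c "
from h import *
look()"
```

```text
5.15 [539.3  88.7 163.1] [-1.1  8.4  4.2] 31.4361764276447 19.994889199733734
scene pad [251. 204.] 0.63 clamp xy 91 -8
scene pad [266. 155.] 0.27 clamp xy -107 -80
scene trigger_blade [272. 154.] 0.47 clamp xy -12 -2
scene pine_box [239. 223.] 0.93 clamp xy 151 -11
scene pine_box [161. 271.] 0.71 clamp xy 401 -101
top pad [131. 241.] 0.22 clamp xy -392 -44
top pine_box [343. 215.] 0.61 clamp xy 387 -113
top pine_box [279. 203.] 0.56 clamp xy 164 -19
```

The first stroke reached the stop (opening 31.4). The arm takes about 8 N, so the tool centre is about 2 mm too far forward. I'll release, shift back 2 mm and stroke again.

Request:
send_rows:
  targets:
    - [[0,0,0,0,0.01,0,0.1],[0,0,0,0,0,0,-0.3],[0,0,0,0,0,0,-0.7],[0,0,0,0,0,0,-1],[0,0,0,0,0,0,-1],[0,0,0,0,0,0,-1],[0,0,0,0,0,0,-1]]

```text
time_s: 6.25
ee_pos: [538.6, 87.7, 161.8]
ee_rot: [179.9, 0.0, 11.1]
force: [0.1, 0.2, -0.7]
gripper_width: 84.6
gripper_force: 0.0
```

Request:
send_rows:
  targets:
    - [[0,0,0,0,0,0,-0.7],[0,0,0,0,0,0,-0.5],[0,0,0,0,0,0,-0.4],[0,0,0,0,0,0,-0.3],[0,0,0,0,0,0,-0.2],[0,0,0,0,0,0,-0.1],[0,0,0,0,0,0,0],[0,0,0,0,0,0,0.1],[0,0,0,0,0,0,0.2],[0,0,0,0,0,0,0.3],[0,0,0,0,0,0,0.4],[0,0,0,0,0,0,0.4]]

```text
time_s: 7.45
ee_pos: [538.7, 88.6, 161.8]
ee_rot: [-180.0, 0.0, 11.2]
force: [-0.5, 3.4, -3.0]
gripper_width: 31.6
gripper_force: 20.0
```

Request:
send_rows:
  targets:
    - [[0,0,0,0,0,0,0.4],[0,0,0,0,0,0,0.4]]

```text
time_s: 7.65
ee_pos: [538.7, 88.6, 161.8]
ee_rot: [-180.0, 0.0, 11.1]
force: [0.5, 4.4, -3.6]
gripper_width: 31.7
gripper_force: 20.0
```

```bash
python3 -c "
from h import *
look()"; ls pics
```

```text
7.65 [538.7  88.6 161.8] [ 0.5  4.4 -3.6] 31.672412521454127 20.001549124717712
scene pad [247. 211.] 0.43 clamp xy 119 -4
scene pad [264. 201.] 0.41 clamp xy 60 18
scene trigger_blade [271. 157.] 0.41 clamp xy 0 2
scene pine_box [160. 269.] 0.83 clamp xy 397 -107
scene pine_box [242. 221.] 0.67 clamp xy 140 -6
top pine_box [276. 203.] 0.87 clamp xy 151 -18
top pine_box [344. 216.] 0.63 clamp xy 387 -116
crop.png
scene.png
scene515.png
scene765.png
top.png
top515.png
top765.png
w1.png
```

Request:
send_rows:
  targets:
    - [[0,0,0,0,0.004,0,0.1],[0,0,0,0,0,0,-0.3],[0,0,0,0,0,0,-0.7],[0,0,0,0,0,0,-1],[0,0,0,0,0,0,-1],[0,0,0,0,0,0,-1],[0,0,0,0,0,0,-1]]

```text
time_s: 8.75
ee_pos: [539.0, 88.6, 162.1]
ee_rot: [179.9, -0.0, 11.1]
force: [0.4, -0.1, -0.5]
gripper_width: 84.9
gripper_force: 0.0
```

Request:
send_rows:
  targets:
    - [[0,0,0,0,0,0,-0.7],[0,0,0,0,0,0,-0.5],[0,0,0,0,0,0,-0.4],[0,0,0,0,0,0,-0.3],[0,0,0,0,0,0,-0.2],[0,0,0,0,0,0,-0.1],[0,0,0,0,0,0,0],[0,0,0,0,0,0,0.1],[0,0,0,0,0,0,0.2],[0,0,0,0,0,0,0.3],[0,0,0,0,0,0,0.4],[0,0,0,0,0,0,0.4]]

```text
time_s: 9.95
ee_pos: [539.0, 88.7, 161.9]
ee_rot: [180.0, -0.0, 11.2]
force: [1.2, -1.0, -1.5]
gripper_width: 31.8
gripper_force: 20.0
```

Request:
send_rows:
  targets:
    - [[0,0,0,0,0,0,0.4],[0,0,0,0,0,0,0.4]]

```text
time_s: 10.15
ee_pos: [539.0, 88.7, 161.9]
ee_rot: [180.0, -0.0, 11.2]
force: [1.7, -1.8, -1.8]
gripper_width: 31.9
gripper_force: 20.0
```

```bash
python3 -c "
from h import *
look()
import glob
for f in glob.glob('pics/scene*.png'):
    im=cv2.imread(f); cv2.imwrite(f.replace('scene','c_'),cv2.resize(im[135:275,180:320],None,fx=4,fy=4,interpolation=cv2.INTER_CUBIC))
"; ls pics
```

```text
10.15 [539.   88.7 161.9] [ 1.7 -1.8 -1.8] 31.86554724497268 20.010142028331757
scene trigger_blade [271. 154.] 0.58 clamp xy -8 -4
scene trigger_blade [272. 214.] 0.49 clamp xy 168 112
scene pine_box [159. 268.] 0.94 clamp xy 397 -110
scene pine_box [243. 227.] 0.81 clamp xy 156 6
top pad [198. 152.] 0.45 clamp xy -86 219
top trigger_blade [245. 222.] 0.61 clamp xy 31 -62
top pine_box [275. 201.] 0.71 clamp xy 151 -9
top pine_box [344. 215.] 0.64 clamp xy 390 -113
c_.png
c_1015.png
c_515.png
c_765.png
crop.png
scene.png
scene1015.png
scene515.png
scene765.png
top.png
top1015.png
top515.png
top765.png
w1.png
```

View pics/c_1015.png

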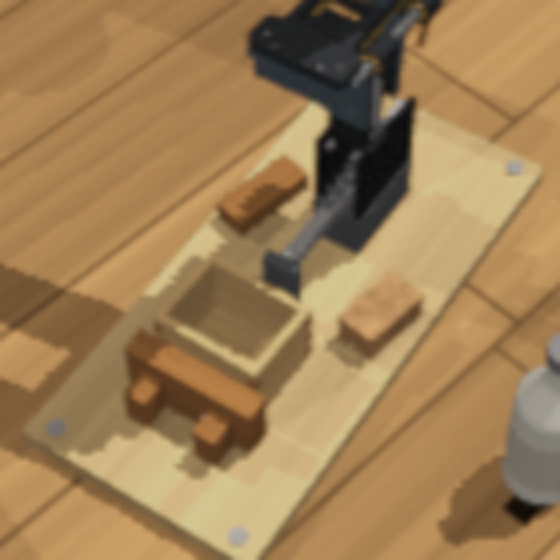

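The crop shows the pad (285,270) close to the box's near wall but still a little short of it. The fence is at (195,390) and nothing else has moved. Another stroke is needed.

Request:
send_rows:
  targets:
    - [[0,0,0,0,0,0,0.1],[0,0,0,0,0,0,-0.3],[0,0,0,0,0,0,-0.7],[0,0,0,0,0,0,-1],[0,0,0,0,0,0,-1],[0,0,0,0,0,0,-1],[0,0,0,0,0,0,-1]]

```text
time_s: 11.25
ee_pos: [538.9, 88.8, 162.0]
ee_rot: [180.0, -0.0, 11.1]
force: [-1.0, -0.4, -0.3]
gripper_width: 84.8
gripper_force: 0.0
```

Request:
send_rows:
  targets:
    - [[0,0,0,0,0,0,-0.7],[0,0,0,0,0,0,-0.5],[0,0,0,0,0,0,-0.4],[0,0,0,0,0,0,-0.3],[0,0,0,0,0,0,-0.2],[0,0,0,0,0,0,-0.1],[0,0,0,0,0,0,0],[0,0,0,0,0,0,0.1],[0,0,0,0,0,0,0.2],[0,0,0,0,0,0,0.3],[0,0,0,0,0,0,0.4],[0,0,0,0,0,0,0.4]]

```text
time_s: 12.45
ee_pos: [538.7, 90.3, 161.9]
ee_rot: [-179.9, -0.0, 11.1]
force: [0.3, 6.2, -1.3]
gripper_width: 34.9
gripper_force: 20.0
```

Request:
send_rows:
  targets:
    - [[0,0,0,0,0,0,0.4],[0,0,0,0,0,0,0.4]]

```text
time_s: 12.65
ee_pos: [538.6, 90.3, 161.9]
ee_rot: [-179.9, -0.0, 11.1]
force: [-1.4, 5.9, -1.4]
gripper_width: 35.1
gripper_force: 20.0
```

```bash
python3 -c "
from h import *
look()
im=cv2.imread('pics/scene%d.png'%(1265)); cv2.imwrite('pics/e4.png',cv2.resize(im[135:275,180:320],None,fx=4,fy=4,interpolation=cv2.INTER_CUBIC))
"; ls pics
```

```text
12.65 [538.6  90.3 161.9] [-1.4  5.9 -1.4] 35.10363858510488 19.99212473630905
scene trigger_blade [274. 156.] 0.48 clamp xy -7 7
scene trigger_blade [242. 186.] 0.38 clamp xy 134 -7
scene pine_box [242. 226.] 0.89 clamp xy 154 3
scene pine_box [162. 272.] 0.67 clamp xy 403 -94
top pad [268. 201.] 0.58 clamp xy 124 -4
top pad [354. 171.] 0.32 clamp xy 453 36
top pine_box [345. 217.] 0.92 clamp xy 390 -119
top pine_box [277. 200.] 0.58 clamp xy 158 -8
c_.png
c_1015.png
c_515.png
c_765.png
crop.png
e4.png
scene.png
scene1015.png
scene1265.png
scene515.png
scene765.png
top.png
top1015.png
top1265.png
top515.png
top765.png
w1.png
```

View pics/e4.png

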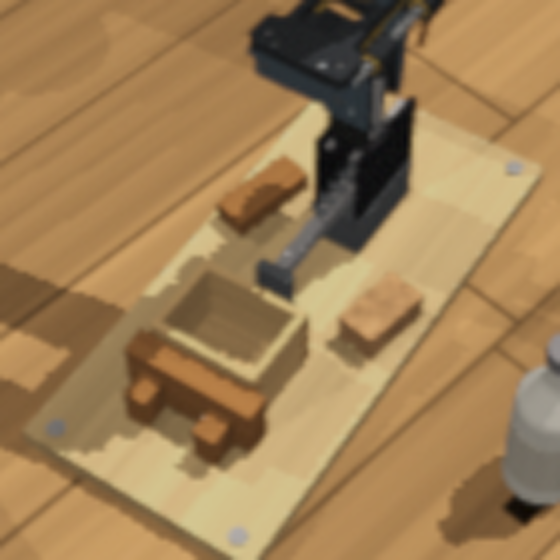

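Request:
send_rows:
  targets:
    - [[0,0,0,0,0,0,0.4],[0,0,0,0,0,0,0.4],[0,0,0,0,0,0,0.4],[0,0,0,0,0,0,0.4],[0,0,0,0,0,0,0.4]]

```text
time_s: 13.55
ee_pos: [538.6, 90.3, 161.9]
ee_rot: [-179.9, -0.0, 11.1]
force: [-0.3, 5.3, -1.4]
gripper_width: 34.5
gripper_force: 20.0
```

The crop shows the pad (278,277) against the box and the box up to the fence (195,385). The trigger stopped about 3 mm before its hard stop, carrying force. I'll check squareness with the wrist and top views.

```bash
python3 -c "
from h import *
s=env.state(); print(s['gripper_width'])
w,_=optics.grab_frame('wrist'); t,_=optics.grab_frame('top'); t=t[:,:,::-1];w=w[:,:,::-1]
a=cv2.resize(t[180:240,245:315],(700,600),interpolation=cv2.INTER_CUBIC)
cv2.imwrite('pics/t5.png',a)
cv2.imwrite('pics/w5.png',w)
"
```

```text
34.52436394145483
```

View pics/t5.png

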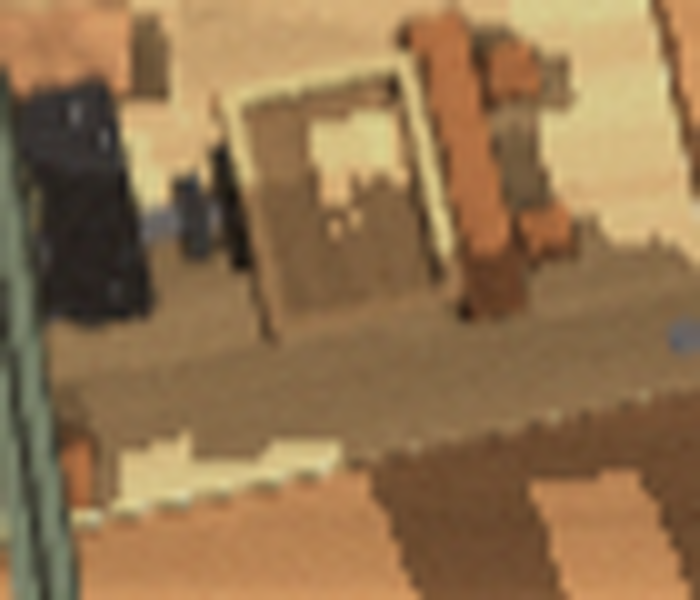

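View pics/w5.png

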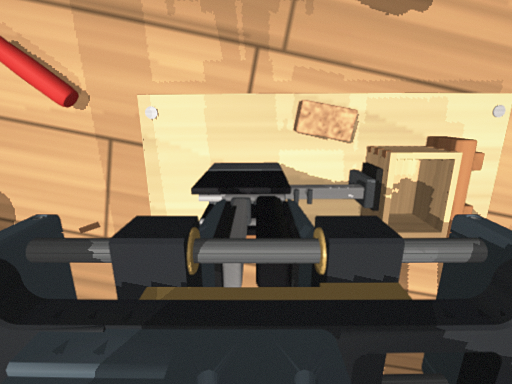

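Both views show the pad (top crop 230,210) flat against the box and the box flush and parallel with the fence (460,140). The cork block has not moved. The opening is steady at 34.5 mm with a 20 N grip, so I'm handing it in.

```bash
python3 -c "
from workcell import env
print(env.job_done())"
```

```text
the job is handed in; nothing more can be done
None
```

I handed in the job after four trigger strokes: the pine box looks square and flush against the fence in the camera views, with the trigger still held squeezed at a 20 N grip. No pass/fail result came back, and I could not read the pad's pressure directly; I estimate 12 to 18 N.

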